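# Pin the sleeve board into its bracket

## Task

The arm of the table-top sleeve board already sits in its bracket with the holes lined up, but its retaining pin is missing. Take the long pin, the one with the wider black knob, out of the wooden pin rack and lower it through the holes of the bracket and the arm until its collar rests flat on the bracket, then let go. Leave the short pin with the narrower knob where it is in the rack.

Things in the scene. Friction and masses are not known exactly. Their poses are not given: they have to be found in the camera images.
- long_pin: Loose pin to insert (120 g), upright in a rack hole: steel shank 14 mm thick, 60 mm long, last 12 mm tapered to 4 mm; flat steel collar 40 mm across, 5 mm thick; 16 mm neck; black cylindrical knob 34 mm across, 13 to 45 mm above the collar's underside. Origin: centre of the collar's underside, z up along the pin; tip at z = -60 mm. Round: yaw is free.
- long_pin_knob (a point): Centre of the long pin's black knob, 29 mm above the collar's underside: the point to grip from above.
- short_pin: The other pin, to be left alone: same make, but the shank is only 26 mm long, the collar 33 mm and the black knob only 22 mm across. Same origin, axes and heights. It hangs by its collar in the other rack hole.
- pin_rack: Fixed open wooden rack, 66 x 170 mm (long along its y), 90 mm high; two 22 mm holes in its top plate, 50 mm either side of its middle along its y, from which the pins hang by their collars. Origin on the worktop under its middle. Which pin is in which hole varies.
- bracket: Fixed grey bracket: base plate and two level 64 mm square ears (45-55 and 75-85 mm high), web on its -y side; between them the sleeve board's steel tongue (60-70 mm high). All three have a 24 mm hole on one vertical line. Origin on the worktop on the hole axis. The grey padded board runs 60 to 360 mm along its +y, 86 mm wide, top 79 mm high. Nothing of it moves.
- bracket_hole (a point): Centre of the mouth of the hole in the top face of the bracket's upper ear, 85 mm above the worktop; z up. The pin's collar rests here when home.
Things that resemble listed ones, but are neither listed nor needed, are in the scene too. What is shaped like the long_pin but orange or purple is not meant.

How it is judged:
At the end, for the whole second after the job is handed in: The long pin stands at rest in the bracket, through both ears and the tongue: its collar's underside within 5 mm of the bracket's top face, within 10 mm of the hole's centre and upright within 10 degrees; the short pin is within 20 mm of where it started (horizontal distance between long_pin and bracket_hole below 0.01 m and z of long_pin in the frame of bracket_hole between -0.005 and 0.005 m and angle between long_pin's own z axis and vertical below 0.17 rad and linear speed of long_pin below 0.02 m/s and distance of short_pin from where it was at the start of the episode below 0.02 m); the robot touches nothing.
It also fails if it takes over 35 s, if anything falls off the work surface, if the arm or the gripper's body presses on something with over 40 N, if the wrist force passes 120 N, or if a joint passes its speed limit or range.

## Robot

A 6-joint arm with a two-finger parallel gripper is mounted at the origin on a cart in front of the work surface, level with it; the furniture and walls round the work are solid. World frame = base frame: x ahead of the robot, y to its left, z up, the work surface at z = 0. Lengths are in m, angles in rad, forces in N, time in s.
With the tool pointing down it reaches from about 0.4 to 0.825 m from the base axis. Payload 7 kg.
Tool frame: the origin (TCP) lies midway between the tips of the shut fingers; the grasp point (between the pads) lies 19 mm behind it (grip_point_offset is the distance from the TCP to the grasp point, in m); z points along the fingers, y is the line along which they close (so a half turn about z gives the same grasp; the last joint's range is limited). The gripper opens to 88 mm and grips with 3 to 60 N. Pads are 19 mm wide; open, the fingers measure 130 mm over their backs; the gripper's body (78 mm by 193 mm) begins 47 mm behind the grasp point.
Start: joints at [-1.043, 0.359, 0.012, 0, -1.224, -0.288], TCP at [0.16, -0.656, 0.227] pointing down, gripper open.
Joint ranges: [-3.07, 3.07], [-1.43, 2.12], [-1.02, 1.25], [-3.03, 1.67], [-3.05, -0], [-3.03, 3.03]. Speed limits (rad/s): [2.39, 2.39, 3.01, 3.14, 3.14, 3.14].

## Interface

Orientations are given as [roll, pitch, yaw] about the fixed x, y, z axes, in that order (R = Rz(yaw) Ry(pitch) Rx(roll)).
In Python, from station import get_state, grab_frame, camera_params, job_done, grip_point_offset gives the robot as it stands.
- The arm moves only by the shell command python3 -m creep 'ROWS' [FORCE]. ROWS is JSON, a list that holds one entry, the list of rows, each a list of 7 numbers: the finger opening in cm, from 0 to 8.76, then the shift along the tool's x, y, z in cm, then the turn, a rotation vector about the tool's x, y, z in rad. In form: [[[fingers, tx, ty, tz, wx, wy, wz], ...]]. A call has 1 to 20 rows; each row is the pose to reach, as a shift and turn from the pose commanded when the call began, along the tool's axes at that moment; what a row does not reach only later rows make up. A row lasts 1/8 s, in which the tool goes at most 62.5 mm and 10.7 degrees, less where a joint would pass 70% of its speed; a pose out of reach is approached as far as the arm can. A call with a gripper value outside its range is refused whole. The fingers move at their own pace and stop on an object; FORCE is the grip in N (left out, the last holds). Time passes only in rows, so rows that repeat a pose let the fingers close. It gives the time, the measured TCP pose, the force, the opening and the grip force at its end, in the units of the state.
- get_state(): the state, without advancing time (a new reading comes with each control period).
- grab_frame(name): name is "scene" or "side" or "wrist"; returns the picture (480x640x3 uint8, blue, green, red); there is no depth.
- camera_params(name): a dict with "vertical_fov" (degrees; the focal length in pixels is half the picture's height over the tangent of half this angle, whatever the lens; pixels are square), "cx", "cy" (the principal point, pixels), "k1" (the pictures are not rectified: a ray, as slopes to the right and down, at radius r is drawn at 1 + k1 r^2 times it, then the intrinsics apply), "view" (4x4, takes a point from world to camera coordinates). Camera axes: x right, y down, z forward; pixel columns grow to the right and rows downward; lengths in m; the calibration is good to about 2 mm. A picture is of the moment at which its call begins: read the wrist's pose just before it. camera_params takes no time and is no camera call; for the wrist camera it gives the pose at the moment of the call.
- job_done(): hands the job in; it is judged then, once.
The state is a dict: "t": time; "q": joint angles; "qd": joint speeds; "joint_efforts": joint torques, N m; "eef_pos": TCP position; "ee_rot": TCP orientation; "force": force on the tool from outside, world axes, zero at the start; "moment": the same for the moment, N m; "width": finger opening in m; "gripper_force": force on a finger pad.
Only numpy, scipy, OpenCV 4.12 (cv2) and the standard library are available. Lean on these libraries where they do the work, as an engineer would, in place of code of your own. Each camera call takes 0.05 s, during which the arm holds its last target. There are 200 camera calls.

## Working session

There is one attempt and no reset: what is moved stays moved. The work goes in short steps, Python scripts to look and compute and a shell command to move; the robot and the scene stay as the last step left them, time stands still between calls to the robot, and variables do not carry over. Pictures are saved under pics/ and viewed, at most 10 in all, crops included, and the job is handed in when it is done.

```bash
mkdir -p pics; ls; python3 - <<'E'
from station import *
import cv2,json
s=get_state();print({k:s[k] for k in('t','q','eef_pos','ee_rot','width')}, grip_point_offset)
for n in("scene","side"):
    cv2.imwrite(f'pics/{n}0.png',grab_frame(n));print(n,camera_params(n))
E
```

```text
pics
{'t': 0.0, 'q': array([-1.04292237e+00,  3.59428087e-01,  1.10592195e-02, -3.92449727e-04,
       -1.22407705e+00, -2.88137529e-01]), 'eef_pos': array([ 0.16017418, -0.65521764,  0.22558857]), 'ee_rot': array([ 3.13990622e+00, -1.15098179e-04, -2.90198979e+00]), 'width': 0.08741407997972125} 0.0188
scene {'vertical_fov': 52.73396426550202, 'cx': 318.3736974796896, 'cy': 242.12350781464693, 'k1': -0.10044187337309415, 'view': array([[ 4.31584297e-01, -9.02072294e-01,  7.54873993e-04,
        -2.79390242e-01],
       [-3.96772246e-01, -1.90581713e-01, -8.97914470e-01,
         2.72708542e-01],
       [ 8.10127631e-01,  3.87226273e-01, -4.40169325e-01,
         7.89712102e-01],
       [ 0.00000000e+00,  0.00000000e+00,  0.00000000e+00,
         1.00000000e+00]])}
side {'vertical_fov': 51.29846431674587, 'cx': 317.28460477723195, 'cy': 227.5734348974855, 'k1': -0.14063955424255942, 'view': array([[-0.88979863, -0.45627436,  0.00849174,  0.39556771],
       [-0.25649543,  0.48463814, -0.8362631 ,  0.24919906],
       [ 0.37744999, -0.74628385, -0.54826264,  0.87832426],
       [ 0.        ,  0.        ,  0.        ,  1.        ]])}
```

View pics/scene0.png

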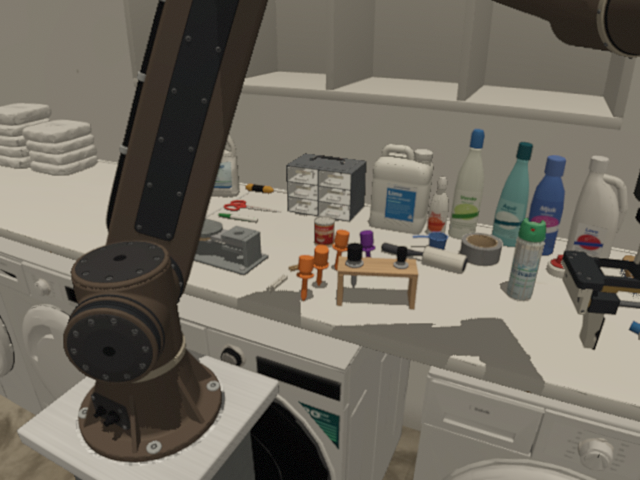

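View pics/side0.png

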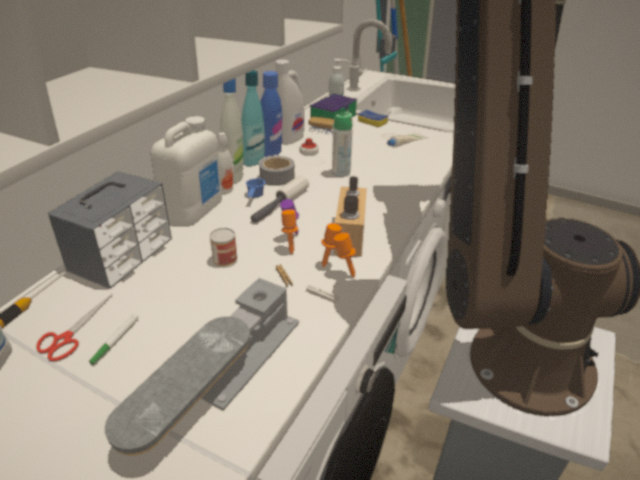

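The scene view shows the rack at about (377,268), with black knobs at (354,253) and (401,255). The side view shows those knobs at (351,205) and (353,185), and the bracket hole at about (261,295). The orange pins (306,268), (321,258) and (342,240) and the purple one (367,240) are decoys. The candidates are the black knobs at scene (354,253) and (401,255). The left one looks wider, so I'll confirm it in an enlarged crop.

```bash
python3 - <<'E'
import cv2,numpy as np
a=cv2.imread('pics/scene0.png');b=cv2.imread('pics/side0.png')
r=lambda im,x,y,w,h,f:cv2.resize(im[y:y+h,x:x+w],None,fx=f,fy=f,interpolation=cv2.INTER_CUBIC)
A=r(a,330,235,100,75,4)   # 400x300
B=r(b,325,170,50,75,4); B=cv2.copyMakeBorder(B,0,0,0,200,0) #400x300
C=r(b,225,270,80,60,5) #400x300
D=r(a,195,215,80,60,5)
cv2.imwrite('pics/crop1.png',np.vstack([np.hstack([A,B]),np.hstack([C,D])]))
E
```

```text
(no output)
```

View pics/crop1.png

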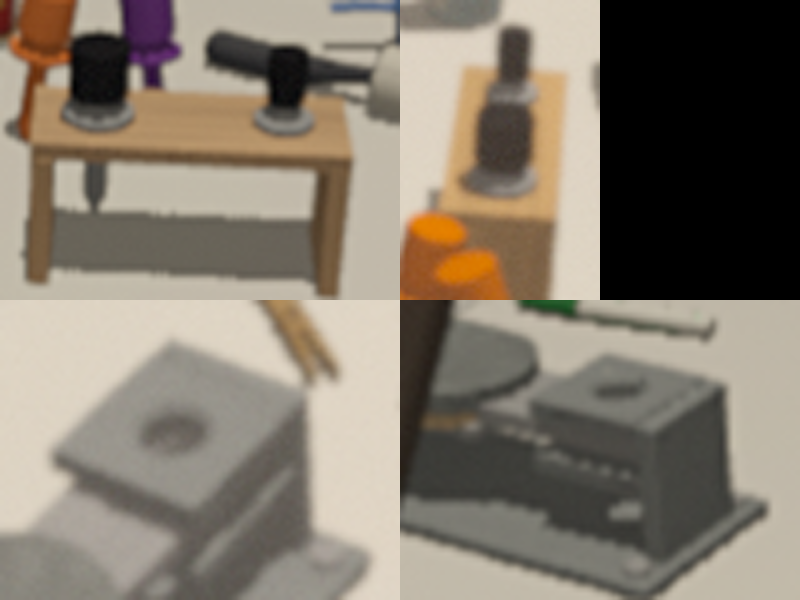

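The crop confirms it. The left knob, at scene (354.5,252) and side (350.6,204.2), is wider and has a long shank showing under the plate, so it is the long pin. The right one, at scene (401.6,253.5) and side (353.4,183.5), is the narrow short pin. The hole mouth is at scene (238.6,232.2) and side (259.4,296.2).

```bash
cat > h.py <<'E'
from station import *
import numpy as np,cv2
from scipy.optimize import least_squares
from scipy.spatial.transform import Rotation as R
def proj(P,c):
    p=c['view'][:3,:3]@P+c['view'][:3,3]; s=p[:2]/p[2]; s=s*(1+c['k1']*(s@s))
    f=240/np.tan(np.radians(c['vertical_fov'])/2); return f*s+[c['cx'],c['cy']]
def tri(obs,z=None):
    g=lambda x:np.array([x[0],x[1],x[2] if z is None else z])
    r=least_squares(lambda x:np.concatenate([proj(g(x),c)-uv for c,uv in obs]),[.5,0,.1][:3 if z is None else 2])
    return g(r.x).round(4),np.abs(r.fun).max().round(2)
E
python3 - <<'E'
from h import *
A=camera_params('scene');B=camera_params('side')
for n,a,b,z in [('long',(354.5,252),(350.6,204.2),.119),('short',(401.6,253.5),(353.4,183.5),.119),('hole',(238.6,232.2),(259.4,296.2),.085),
 ('or1',(342,234),(289.5,212),None),('or2',(321,250),(333,230),None),('or3',(306,260),(344,240),None),('purp',(367,234),(289,204),None)]:
    o=[(A,a),(B,b)];print(n,tri(o), *( [tri(o,z),tri(o[:1],z)[0],tri(o[1:],z)[0]] if z else []))
print('rack corners',[tri([(A,(330+u/4-.4,235+v/4-.4))],.09)[0] for u,v in[(35,90),(30,148),(352,158),(345,98)]])
s=get_state();print(R.from_euler('xyz',s['ee_rot']).as_matrix().round(3))
E
```

```text
long (array([ 0.4533, -0.1785,  0.1179]), np.float64(0.07)) (array([ 0.4528, -0.1783,  0.119 ]), np.float64(0.44)) [ 0.451  -0.1794  0.119 ] [ 0.4528 -0.177   0.119 ]
short (array([ 0.4879, -0.2723,  0.1183]), np.float64(0.32)) (array([ 0.4875, -0.2721,  0.119 ]), np.float64(0.51)) [ 0.4879 -0.2725  0.119 ] [ 0.4865 -0.2697  0.119 ]
hole (array([0.4895, 0.146 , 0.0832]), np.float64(0.31)) (array([0.4887, 0.1466, 0.085 ]), np.float64(0.69)) [0.488  0.1443 0.085 ] [0.4877 0.1482 0.085 ]
or1 (array([ 0.5669, -0.1037,  0.1013]), np.float64(1.61))
or2 (array([ 0.4578, -0.0954,  0.0992]), np.float64(1.21))
or3 (array([ 0.4222, -0.0782,  0.091 ]), np.float64(0.41))
purp (array([ 0.5989, -0.1535,  0.0925]), np.float64(0.43))
rack corners [array([ 0.4653, -0.1362,  0.09  ]), array([ 0.4044, -0.1597,  0.09  ]), array([ 0.4671, -0.3158,  0.09  ]), array([ 0.5306, -0.2947,  0.09  ])]
[[-0.971 -0.237 -0.001]
 [-0.237  0.971  0.001]
 [ 0.     0.002 -1.   ]]
```

```bash
python3 -m creep '[[[8.7,-1,1,-3,0,0,-0.1],[8.7,-4,4,-4,0,0,-0.25],[8.7,-7.5,7.4,-4,0,0,-0.4],[8.7,-11,10.9,-4,0,0,-0.55],[8.7,-14.5,14.4,-4,0,0,-0.7],[8.7,-18,17.8,-4,0,0,-0.85],[8.7,-21.5,21.3,-4,0,0,-1.0],[8.7,-25,24.8,-4,0,0,-1.15],[8.7,-28.5,28.2,-3,0,0,-1.3],[8.7,-32,31.7,-2,0,0,-1.45],[8.7,-35.5,35.1,-1,0,0,-1.6],[8.7,-38,37.6,0,0,0,-1.6],[8.7,-39.3,38.9,1.5,0,0,-1.6],[8.7,-39.8,39.4,2,0,0,-1.6],[8.7,-39.8,39.4,2,0,0,-1.6],[8.7,-39.8,39.4,2,0,0,-1.6]]]'
cat > snap.py <<'E'
import sys
from h import *
s=get_state();c=camera_params('wrist');im=grab_frame('wrist')
cv2.imwrite(f'pics/{sys.argv[1]}.png',im);np.save(f'pics/{sys.argv[1]}.npy',c,allow_pickle=True)
M=R.from_euler('xyz',s['ee_rot']).as_matrix();print(s['t'],s['eef_pos'].round(4),s['q'].round(2),s['force'].round(1),s['width'],s['gripper_force'],M.round(3).tolist())
for P in [(.453,-.178,.135),(.453,-.178,.119),(.4885,.146,.085)]:print(P,proj(np.array(P),c).round(1))
E
python3 snap.py w1
```

```text
t: 2.1
eef_pos: [0.4531, -0.1792, 0.2069]
ee_rot: [-3.141, -0.0, -1.303]
force: [0.0, 0.4, 0.2]
width: 0.0874
gripper_force: 0.0
2.1 [ 0.4531 -0.1792  0.2069] [ 0.03  0.06 -0.42  0.   -1.09  0.24] [0.  0.4 0.2] 0.08739098053743335 0.0 [[0.265, -0.964, 0.0], [-0.964, -0.265, -0.0], [0.0, -0.0, -1.0]]
(0.453, -0.178, 0.135) [321.1 254.6]
(0.453, -0.178, 0.119) [321.1 246.4]
(0.4885, 0.146, 0.085) [201.7 524.6]
```

View pics/w1.png

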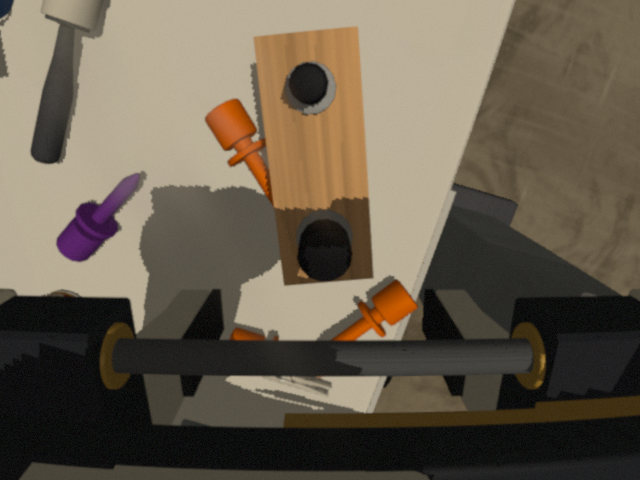

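The wrist view shows the long pin's knob with its top disc centred at about (325,254.5), roughly 53 px wide. The short pin is at (309,84), and the orange pins are clear of both finger tracks.

```bash
python3 - <<'E'
from h import *
c=np.load('pics/w1.npy',allow_pickle=True).item()
im=cv2.imread('pics/w1.png')[210:300,285:372]
m=(im.max(2)<45).astype(np.uint8)
n,l,st,ce=cv2.connectedComponentsWithStats(m);i=1+st[1:,4].argmax();print(st[i]+[285,210,0,0,0])
for uv in [(325,254.5)]: print(tri([(c,uv)],.135))
for k in [(.451,-.18,.09),(.453,-.178,.09)]:print(proj(np.array(k),c))
print('short',tri([(c,(309,84))],.135),c['view'].round(3).tolist())
E
```

```text
[ 297  219   55   62 2691]
(array([ 0.4507, -0.1787,  0.135 ]), np.float64(0.0))
[324.6550927 231.8859071]
[321.17953185 233.79439589]
short (array([ 0.4847, -0.2699,  0.135 ]), np.float64(0.0)) [[-0.965, -0.264, 0.001, 0.389], [-0.252, 0.922, 0.293, 0.247], [-0.078, 0.283, -0.956, 0.458], [0.0, 0.0, 0.0, 1.0]]
```

```bash
python3 -m creep '[[[8.7,-0.1,0.1,3,0,0,0],[8.7,-0.1,0.1,6,0,0,0],[8.7,-0.1,0.1,8.5,0,0,0],[8.7,-0.1,0.1,10,0,0,0],[8.7,-0.1,0.1,10.6,0,0,0],[8.7,-0.1,0.1,10.6,0,0,0],[3,-0.1,0.1,10.6,0,0,0],[3,-0.1,0.1,10.6,0,0,0],[3,-0.1,0.1,10.6,0,0,0],[3,-0.1,0.1,10.6,0,0,0],[3,-0.1,0.1,10.6,0,0,0],[3,-0.1,0.1,10.6,0,0,0]]]' 30; python3 snap.py w2|head -1
```

```text
t: 3.65
eef_pos: [0.452, -0.1777, 0.1005]
ee_rot: [3.141, 0.0, -1.302]
force: [-1.3, 0.4, 1.0]
width: 0.0334
gripper_force: 30.2
3.65 [ 0.452  -0.1777  0.1005] [ 0.03  0.17 -0.57  0.   -0.83  0.24] [-1.3  0.4  1. ] 0.03336406363045253 30.242847204208374 [[0.266, -0.964, -0.0], [-0.964, -0.266, -0.0], [-0.0, 0.0, -1.0]]
```

```bash
python3 -m creep '[[[3,0,0,-2,0,0,0],[3,0,0,-5,0,0,0],[3,0,0,-8,0,0,0],[3,0,0,-10.5,0,0,0],[3,-2,-0.8,-11,0,0,0],[3,-5,-2,-11,0,0,0],[3,-9,-3.6,-11,0,0,0],[3,-13,-5.2,-11,0,0,0],[3,-17,-6.8,-11,0,0,0],[3,-21,-8.4,-11,0,0,0],[3,-25,-10,-11,0,0,0],[3,-28,-11.2,-11,0,0,0],[3,-29.6,-11.9,-10,0,0,0],[3,-30.2,-12.1,-8.5,0,0,0],[3,-30.2,-12.1,-8,0,0,0],[3,-30.2,-12.1,-8,0,0,0],[3,-30.2,-12.1,-8,0,0,0]]]'; python3 snap.py w3; python3 - <<'E'
from h import *
a=grab_frame('scene');b=grab_frame('side');cv2.imwrite('pics/sc3.png',a);cv2.imwrite('pics/si3.png',b)
w=cv2.imread('pics/w3.png')
r=lambda im,x,y,w,h,f:cv2.resize(im[y:y+h,x:x+w],None,fx=f,fy=f,interpolation=cv2.INTER_CUBIC)
cv2.imwrite('pics/c3.png',np.vstack([np.hstack([r(a,190,175,100,75,4),r(b,215,240,100,75,4)]),np.hstack([cv2.resize(w,(400,300)),r(w,220,200,200,150,2)])]))
E
```

```text
t: 5.82
eef_pos: [0.4887, 0.1449, 0.1809]
ee_rot: [-3.141, 0.0, -1.303]
force: [-0.4, 0.8, -1.1]
width: 0.0332
gripper_force: 30.0
5.825 [0.4887 0.1449 0.1809] [ 0.67  0.12 -0.41  0.   -1.03 -0.41] [-0.4  0.8 -1.1] 0.033236869591622836 29.999800622463226 [[0.265, -0.964, 0.0], [-0.964, -0.265, 0.0], [-0.0, -0.0, -1.0]]
(0.453, -0.178, 0.135) [ 513.5 -199.3]
(0.453, -0.178, 0.119) [ 521.9 -226.7]
(0.4885, 0.146, 0.085) [321.3 242.4]
```

View pics/c3.png

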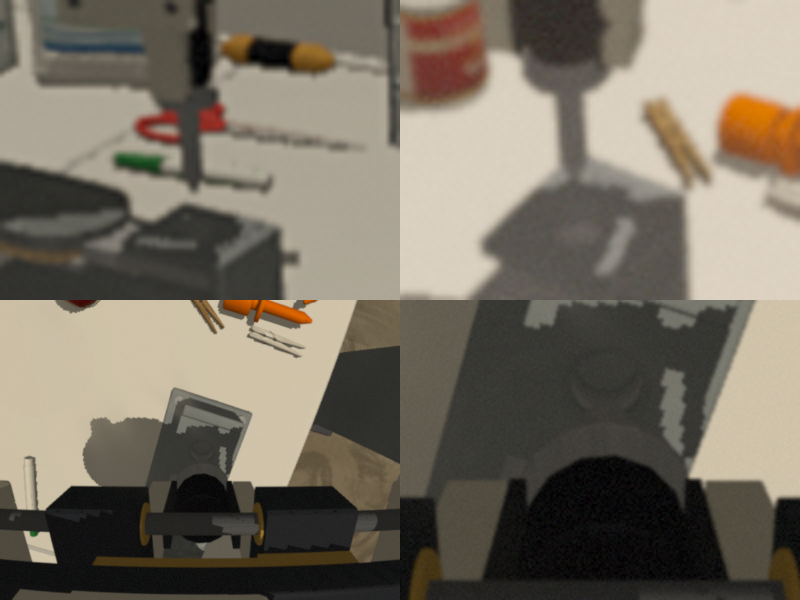

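```bash
python3 - <<'E'
from h import *
A=camera_params('scene');B=camera_params('side');W=np.load('pics/w3.npy',allow_pickle=True).item()
print('hole wrist',tri([(W,(322,239.8))],.085),'all',tri([(W,(322,239.8)),(A,(238.6,232.2)),(B,(259.4,296.2))],.085))
tip=[(A,(237.9,221.3)),(B,(257.6,284.1))];print('tip',tri(tip),tri(tip,.1105),[tri([t],.1105)[0] for t in tip])
for P in [(.4887,.1449,.1105),(.4887,.1449,.1705)]: print(P,[proj(np.array(P),c).round(1) for c in(A,B,W)])
for P in [(.4885,.1460,.085)]: print(P,[proj(np.array(P),c).round(1) for c in(A,B,W)])
r=lambda im,x,y,w,h,f,g:cv2.resize(np.clip(im[y:y+h,x:x+w].astype(float)*g,0,255).astype(np.uint8),None,fx=f,fy=f,interpolation=cv2.INTER_CUBIC)
w=cv2.imread('pics/w3.png');a=cv2.imread('pics/sc3.png');b=cv2.imread('pics/si3.png');a0=cv2.imread('pics/scene0.png');b0=cv2.imread('pics/side0.png')
cv2.imwrite('pics/c4.png',np.vstack([np.hstack([r(w,290,210,66,50,6,2)[:300,:396],r(a0,215,195,50,50,6,1.4)[:,:300]]),np.hstack([r(b0,235,265,66,50,6,1.2)[:300,:396],r(a,215,195,50,50,6,1.8)[:,:300]])]))
E
```

```text
hole wrist (array([0.4885, 0.1442, 0.085 ]), np.float64(0.0)) all (array([0.4886, 0.1445, 0.085 ]), np.float64(1.35))
tip (array([0.4909, 0.1468, 0.112 ]), np.float64(0.4)) (array([0.4916, 0.1463, 0.1105]), np.float64(0.87)) [array([0.496 , 0.1496, 0.1105]), array([0.4912, 0.1459, 0.1105])]
(0.4887, 0.1449, 0.1105) [array([237.8, 222.7]), array([259.1, 284.2]), array([321.4, 253.3])]
(0.4887, 0.1449, 0.1705) [array([236.1, 200. ]), array([257.1, 257.4]), array([321.3, 295.9])]
(0.4885, 0.146, 0.085) [array([238.1, 232. ]), array([259.7, 295.4]), array([321.3, 242.4])]
```

View pics/c4.png

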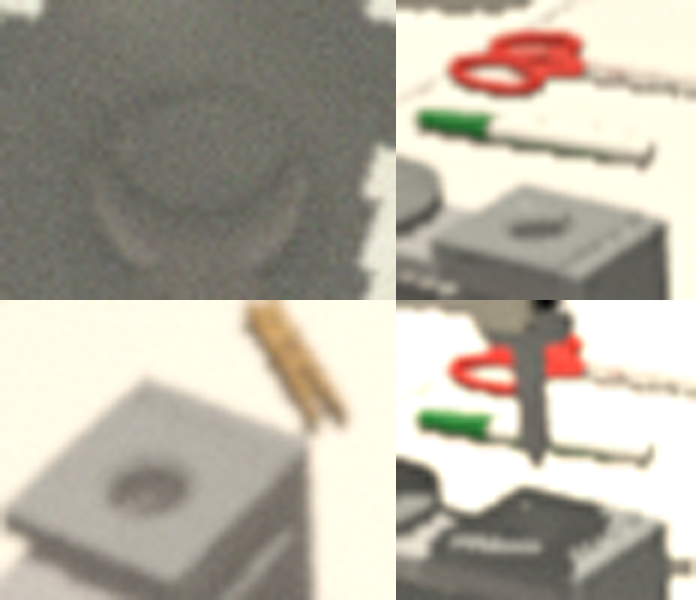

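The enlarged crops put the hole rim at wrist (323,240), scene (238.8,232.4) and side (259.2,295.7), so the hole is at about (0.4885,0.1453). The pin tip, at scene (238,221.8) and side (257.6,284.1), sits about 2 mm towards +x. That is inside the 5 mm clearance, so I'll correct by 1 mm and lower.

```bash
python3 -m creep '[[[3,0,0.1,0.5,0,0,0],[3,0,0.1,1.5,0,0,0],[3,0,0.1,2.5,0,0,0],[3,0,0.1,3.2,0,0,0],[3,0,0.1,3.9,0,0,0],[3,0,0.1,4.5,0,0,0],[3,0,0.1,4.5,0,0,0]]]'
```

```text
t: 6.85
eef_pos: [0.4873, 0.1452, 0.1351]
ee_rot: [3.141, -0.0, -1.302]
force: [0.2, 0.7, -0.7]
width: 0.0334
gripper_force: 30.0
```

```bash
python3 -m creep '[[[3,0,0,0.7,0,0,0],[3,0,0,1.4,0,0,0],[3,0,0,2.1,0,0,0],[3,0,0,2.8,0,0,0],[3,0,0,3.4,0,0,0],[3,0,0,3.8,0,0,0],[3,0,0,3.8,0,0,0]]]'
```

```text
t: 7.72
eef_pos: [0.4874, 0.1452, 0.0973]
ee_rot: [3.141, -0.0, -1.302]
force: [-0.1, -0.1, -0.7]
width: 0.0335
gripper_force: 30.0
```

Still no contact force, so I'll lower the last 1–2 mm, check that it seats, and release.

```bash
python3 -m creep '[[[3,0,0,0.1,0,0,0],[3,0,0,0.2,0,0,0],[3,0,0,0.2,0,0,0]]]'; python3 - <<'E'
from h import *
a=grab_frame('scene');b=grab_frame('side')
r=lambda im,x,y:cv2.resize(im[y:y+75,x:x+100],None,fx=4,fy=4,interpolation=cv2.INTER_CUBIC)
cv2.imwrite('pics/c5.png',np.hstack([r(a,190,190),r(b,215,250)]))
E
```

```text
t: 8.1
eef_pos: [0.4875, 0.1453, 0.0956]
ee_rot: [-3.141, 0.0, -1.302]
force: [-0.4, 0.7, -0.3]
width: 0.0335
gripper_force: 30.0
```

View pics/c5.png

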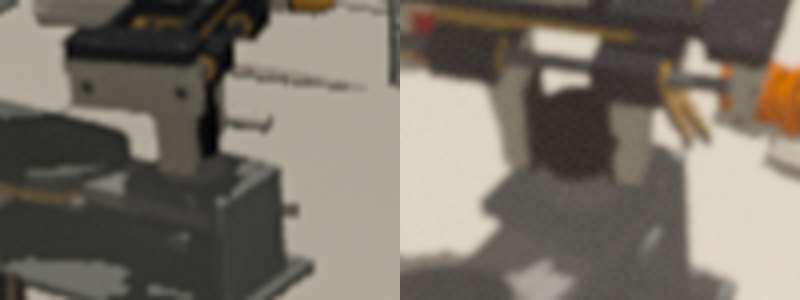

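The collar is at the bracket top, at scene crop (200,165) and side crop (575,175), with the shank inside. I'll press lightly to feel contact, then open.

```bash
python3 -m creep '[[[3,0,0,0.1,0,0,0],[3,0,0,0.1,0,0,0]]]'; python3 -m creep '[[[4.5,0,0,0,0,0,0],[6.5,0,0,0,0,0,0],[7.5,0,0,0,0,0,0],[7.5,0,0,0,0,0,0],[7.5,0,0,-1,0,0,0],[7.5,0,0,-3,0,0,0],[7.5,0,0,-6,0,0,0],[7.5,0,0,-9,0,0,0],[7.5,0,0,-11,0,0,0],[7.5,0,0,-11,0,0,0],[7.5,0,0,-11,0,0,0]]]'; python3 snap.py w6; python3 - <<'E'
from h import *
a=grab_frame('scene');b=grab_frame('side');w=cv2.imread('pics/w6.png')
r=lambda im,x,y:cv2.resize(im[y:y+75,x:x+100],None,fx=4,fy=4,interpolation=cv2.INTER_CUBIC)
cv2.imwrite('pics/c6.png',np.vstack([np.hstack([r(a,190,190),r(b,215,250)]),np.hstack([cv2.resize(w,(400,300)),r(a,330,235)])]))
E
```

```text
t: 8.45
eef_pos: [0.4877, 0.1454, 0.0955]
ee_rot: [-3.141, -0.0, -1.301]
force: [-3.3, -0.5, 8.4]
width: 0.0334
gripper_force: 30.0
t: 9.82
eef_pos: [0.4872, 0.1452, 0.2044]
ee_rot: [3.141, 0.0, -1.302]
force: [-0.7, -0.5, -0.5]
width: 0.0747
gripper_force: 0.0
9.825 [0.4872 0.1452 0.2044] [ 0.68  0.1  -0.38 -0.   -1.09 -0.41] [-0.7 -0.5 -0.5] 0.07466348360136087 0.0 [[0.266, -0.964, -0.0], [-0.964, -0.266, 0.0], [-0.0, 0.0, -1.0]]
(0.453, -0.178, 0.135) [ 520.5 -232.9]
(0.453, -0.178, 0.119) [ 518.3 -235.4]
(0.4885, 0.146, 0.085) [319.3 231.7]
```

View pics/c6.png

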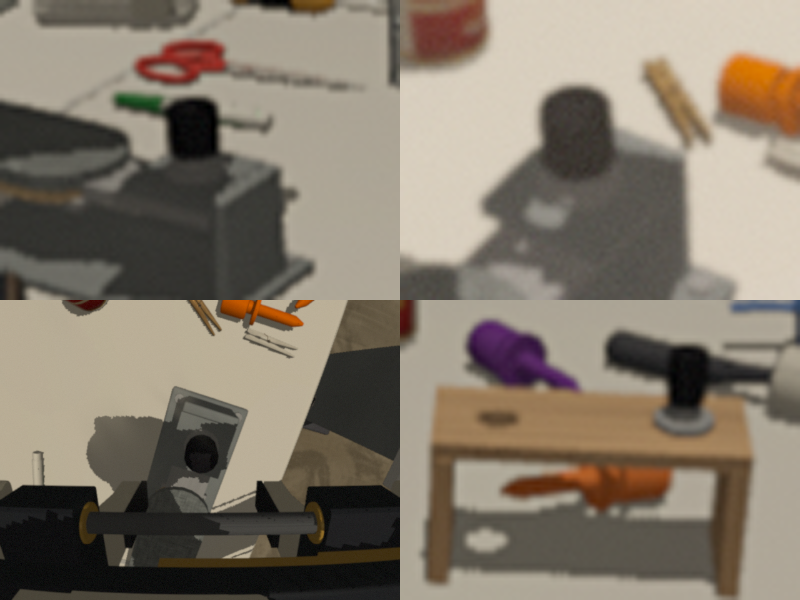

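The long pin is seated upright: the knob centre at scene (238,221.6) matches the prediction for the home position. The short pin is still hanging in its hole, and the gripper is clear.

```bash
python3 -c "from station import *;print(job_done())"
```

```text
the job is handed in; nothing more can be done
None
```

I lowered the long pin through the bracket and arm until its collar seated on the bracket, let go, left the short pin in the rack, and handed the job in at about 10 s; the judge's result wasn't shown.

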